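# Shut the drawer of nuts

### The arm

A 6-joint arm with a two-finger parallel gripper is mounted at the origin on the work surface. World frame = base frame: x ahead of the robot, y to its left, z up, the work surface at z = 0. Lengths are in m, angles in rad, forces in N, time in s.
With the tool pointing down it reaches from about 0.375 to 0.9 m from the base axis. Payload 3.1 kg.
Tool frame: the origin (TCP) lies between the finger pads; the fingertips stand manip.nose_length ahead of it and the grasp point (between the pads) lies 5 mm behind it (manip.nose_length is the distance from the TCP to the fingertips, in m); z points along the fingers, y is the line along which they close (so a half turn about z gives the same grasp; the last joint's range is limited). The gripper opens to 85 mm and grips with 20 to 120 N. Pads are 22 mm wide; open, the fingers measure 114 mm over their backs; the gripper's body (76 mm by 85 mm) begins 54 mm behind the grasp point. The pads swing forward as they close: fully open they stand 13 mm farther back than shut.
Start: joints at [1.02, 0.527, 1.433, -0, 1.181, -0.178], TCP at [0.227, 0.582, 0.245] pointing down, gripper open.
Joint ranges: [-3.08, 3.08], [-0.75, 2.2], [0.22, 2.44], [-1.43, 4.57], [0, 2.65], [-2.85, 2.85]. Speed limits (rad/s): [2.79, 2.79, 3.14, 3.14, 3.14, 3.14].

### API

Orientations are given as a unit quaternion [x, y, z, w].
In Python, from station import monitor, eyes, job, manip gives the robot as it stands.
- The arm moves only by the shell command python3 -m pendant 'ROWS' [FORCE]. ROWS is JSON, a list that holds one entry, the list of rows, each a list of 7 numbers: the shift along the tool's x, y, z as a fraction of full scale, then the turn, a rotation vector about the tool's x, y, z as a fraction of full scale, then the opening, from 0 (shut) to 1 (fully open). A call has 1 to 20 rows; each row shifts and turns the commanded pose from where the row before left it, along the tool's axes as they then stand; what a row does not reach is not made up. Full scale, the value 1, is 800 mm for a shift and 0.12 rad for a turn. A row lasts 1/10 s, in which the tool goes at most 50 mm and 8.59 degrees, less where a joint would pass 70% of its speed; a pose out of reach is approached as far as the arm can. A call with a number of a shift or a turn outside -1 to 1 is refused whole. A call with a gripper value outside its range is refused whole. The fingers move at their own pace and stop on an object; FORCE is the grip in N (left out, the last holds). Time passes only in rows, so rows that do not move let the fingers close. It gives the time, the measured TCP pose, the force, the opening and the grip force at its end, in the units of the state.
- monitor.sense(): the state, without advancing time (a new reading comes with each control period).
- eyes.snapshot(name): name is "side" or "top" or "wrist"; returns a dict with "pixels" (384x512x3 uint8, red, green, blue), "depth" (384x512 float32, m along the optical axis (not along the pixel's ray), 0 where there is no reading), "intrinsics" (3x3 intrinsics, pixels), "eye" and "attitude" of the camera in the world. Camera axes: x right, y down, z forward; pixel columns grow to the right and rows downward; lengths in m; the calibration is good to about 2 mm. A picture is of the moment at which its call begins.
- job.sign_off(): hands the job in; it is judged then, once.
The state is a dict: "t": time; "q": joint angles; "qd": joint speeds; "tau": joint torques, N m; "tcp_pos": TCP position; "tool_rot": TCP orientation; "force": force on the tool from outside, world axes, zero at the start; "ft_torque": the same for the moment, N m; "finger_gap": opening from 0.0 (shut) to 1.0 (fully open); "gripper_force": force on a finger pad.
Only numpy, scipy, OpenCV 4.12 (cv2) and the standard library are available. Lean on these libraries where they do the work, as an engineer would, in place of code of your own. Each camera call takes 0.05 s, during which the arm holds its last target. There are 200 camera calls.

### The job

Two small drawer units stand on the workbench, both with their drawer pulled open. Push the drawer that holds the big steel hex nuts fully home, until it clicks into its detent and stays shut. Leave the drawer of wooden dowels open just as it is, and let go when done.

Things in the scene. Friction and masses are not known exactly. Their poses are not given: they have to be found in the camera images.
- nut_drawer (a joint): Opening of the drawer to shut, which holds big steel hex nuts (36 mm across, 18 mm high): 0 = home, at most 0.13 m; starts 0.07 to 0.11. It slides level with 1 to 2 N of friction. A sprung detent resists over the last 21 mm with about 4 N more; under about 6 mm open it pulls the drawer in by itself and holds it at 0, against a hard stop.
- nut_tab (a point): Middle of the front face of that drawer's grey pull tab, 80 mm above the bench; moves with the drawer. x points straight into the unit (the way to push), y along the front, z up. The tab is 70 mm wide, 14 mm high and stands 16 mm proud of the drawer's flat grey front panel, which is 138 mm wide and reaches from 6 to 92 mm above the bench.
- dowel_drawer (a joint): Opening of the other drawer, which holds wooden dowels (16 mm thick, 115 mm long, lying crosswise); same meaning; starts 0.07 to 0.11 and is to be left so. Its unit is identical: a white shell with a clear top, fixed to the bench, 200 mm deep, 150 mm wide, 100 mm high, open in front. When a drawer is home its panel stands 2 mm, its tab 18 mm out of the shell.
- dowel_tab (a point): Middle of the front face of the dowel drawer's pull tab; axes and sizes as for the nut drawer. Either unit may be the left one; both face roughly towards the robot.

How it is judged:
At the end, for the whole second after the job is handed in: The nut drawer is home at its detent (less than 6 mm open) and at rest, and the dowel drawer is within 15 mm of where it stood (value of joint nut_drawer below 0.006 m and velocity of joint nut_drawer between -0.01 and 0.01 m/s and distance of dowel_tab from where it was at the start of the episode below 0.015 m); the robot touches nothing.
It fails at once if the dowel drawer is pushed or pulled more than 15 mm (distance of dowel_tab from where it was at the start of the episode above 0.015 m).
It also fails if it takes over 29 s, if anything falls off the work surface, if the arm or the gripper's body presses on something with over 40 N, if the wrist force passes 120 N, or if a joint passes its speed limit or range.

## Working session

There is one attempt and no reset: what is moved stays moved. The work goes in short steps, Python scripts to look and compute and a shell command to move; the robot and the scene stay as the last step left them, time stands still between calls to the robot, and variables do not carry over. Pictures are saved under pics/ and viewed, at most 10 in all, crops included, and the job is handed in when it is done.

```bash
mkdir -p pics; ls; cat > h.py <<'E'
import numpy as np, cv2
from station import monitor, eyes, job, manip
from scipy.spatial.transform import Rotation as R
def snap(n,f=None):
    s=eyes.snapshot(n)
    if f: cv2.imwrite(f,cv2.cvtColor(s['pixels'],cv2.COLOR_RGB2BGR))
    return s
def rot(s):
    a=np.array(s['attitude']); return a if a.shape==(3,3) else R.from_quat(a).as_matrix()
def cloud(s):
    K=np.array(s['intrinsics']); d=s['depth']; v,u=np.mgrid[:d.shape[0],:d.shape[1]]
    p=np.stack([(u-K[0,2])/K[0,0]*d,(v-K[1,2])/K[1,1]*d,d],-1)
    return p@rot(s).T+np.array(s['eye'])
E
python3 - <<'E'
from h import *
for n in('top','side'):
    s=snap(n,f'pics/{n}0.png'); print(n,s['eye'],np.array(s['attitude']).round(3).tolist()); np.savez(f'{n}0.npz',P=cloud(s),rgb=s['pixels'],d=s['depth'])
a=cv2.imread('pics/top0.png');b=cv2.imread('pics/side0.png')
cv2.imwrite('pics/both.png',cv2.resize(np.vstack([a,b]),None,fx=.78,fy=.78))
print(manip.nose_length,monitor.sense())
E
```

```text
pics
top [0.52336611 0.00579753 0.98768783] [-0.694, 0.715, -0.057, 0.057]
side [0.61504029 0.51931403 0.56532155] [-0.059, 0.914, -0.4, 0.025]
0.014 {'t': 0.1, 'q': array([ 1.02049200e+00,  5.28371528e-01,  1.43376620e+00,  7.06280424e-06,
        1.18140263e+00, -1.78487067e-01]), 'qd': array([-0.00145619, -0.00151981, -0.00207821,  0.00200321,  0.00128197,
        0.00183402]), 'tau': array([ 5.50077402e-04, -4.43305886e+01, -1.78585356e+01, -2.02638676e-04,
        3.90211382e-03,  2.15584555e-05]), 'tcp_pos': array([0.22670635, 0.58177732, 0.24443501]), 'tool_rot': array([ 1.84840817e-01,  9.82767991e-01, -9.08742277e-04, -3.50116506e-04]), 'force': array([-0.08017105,  0.51465949, -0.18769001]), 'ft_torque': array([-0.02676297, -0.0024623 ,  0.03897259]), 'gripper_force': 0.0, 'finger_gap': 1.0006428411714627}
```

View pics/top0.png

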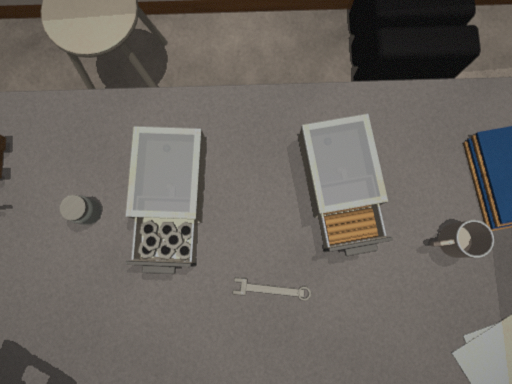

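View pics/side0.png

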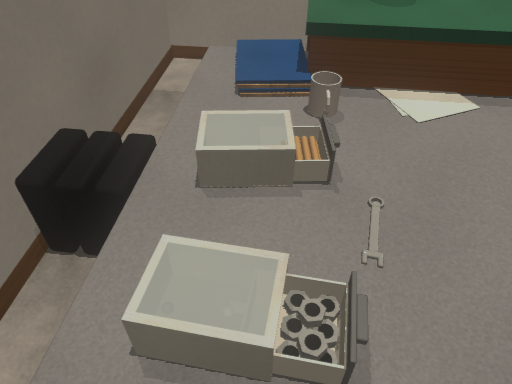

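The top view shows the nuts in the left unit, with its tab at about pixel (158,270). The dowels are in the right unit, tab at about (360,250). In the side view the nut drawer is the near one, with its tab at about (362,317).

```bash
python3 - <<'E'
from h import *
t=np.load('top0.npz');P=t['P']
for nm,(u0,u1,v0,v1) in dict(nut=(120,210,120,285),dow=(295,395,105,265)).items():
    Q=P[v0:v1,u0:u1].reshape(-1,3)
    sh=Q[(Q[:,2]>.095)&(Q[:,2]<.112)]
    r=cv2.minAreaRect((sh[:,:2]*1000).astype(np.float32)); b=cv2.boxPoints(r)/1000
    print(nm,'shell rect',np.round(b,4).tolist(),r)
    # depth axis
    e1,e2=b[1]-b[0],b[2]-b[1]; ax=e1 if np.linalg.norm(e1)>np.linalg.norm(e2) else e2
    ax/=np.linalg.norm(ax); ax*=np.sign(ax[0]); la=np.array([-ax[1],ax[0]]); c=np.mean(b,0)
    f=Q[(Q[:,2]>.07)&(Q[:,2]<.1)]; d=(f[:,:2]-c)@ax; l=(f[:,:2]-c)@la
    m=(d<-.1)&(d>-.26); 
    print('axis',ax,np.degrees(np.arctan2(ax[1],ax[0])),'c',c)
    for lo in np.arange(-.25,-.1,.006):
        k=m&(d>=lo)&(d<lo+.006)
        if k.sum(): print(f'{lo:.3f}',k.sum(),l[k].min().round(3),l[k].max().round(3),np.median(f[k,2]).round(3))
    k=m&(abs(l)<.045); print('front min d',np.percentile(d[k],[0,1,3,10]))
E
```

```text
nut shell rect [[0.508899986743927, 0.148499995470047], [0.8098999857902527, 0.12870000302791595], [0.8198000192642212, 0.2793999910354614], [0.5188000202178955, 0.29919999837875366]] ((664.3687133789062, 213.94422912597656), (151.0724334716797, 301.62384033203125), 86.24182891845703)
axis [ 0.9978496  -0.06554534] -3.7581654 c [0.6643687  0.21394423]
-0.172 22 -0.034 0.032 0.087
-0.166 92 -0.035 0.034 0.088
-0.160 97 -0.035 0.035 0.088
-0.154 148 -0.069 0.068 0.092
-0.148 153 -0.069 0.069 0.092
front min d [-0.16743843 -0.16711206 -0.16633846 -0.16439179]
dow shell rect [[0.5317999720573425, -0.1340000033378601], [0.5533999800682068, -0.28380000591278076], [0.8331999778747559, -0.2434999942779541], [0.8116000294685364, -0.09359999746084213]] ((682.4838256835938, -188.71951293945312), (282.69482421875, 151.37936401367188), 8.208792686462402)
axis [0.9897543  0.14278078] 8.20879 c [ 0.6824838  -0.18871951]
-0.160 57 -0.034 0.034 0.087
-0.154 94 -0.035 0.035 0.088
-0.148 94 -0.034 0.035 0.088
-0.142 183 -0.068 0.069 0.093
-0.136 70 -0.066 0.068 0.092
front min d [-0.15783254 -0.15748239 -0.15680389 -0.15501277]
```

```bash
python3 -m pendant '[[[0,0,0,0,0,-0.85,0],[0,0,0,0,0,-0.85,0],[0,0,0,0,0,-0.85,0],[-0.0276,-0.0423,0,0,0,0,0],[-0.0276,-0.0423,0,0,0,0,0],[-0.0276,-0.0423,0,0,0,0,0],[-0.0276,-0.0423,0,0,0,0,0],[-0.0276,-0.0423,0,0,0,0,0],[-0.0276,-0.0423,0,0,0,0,0],[-0.0276,-0.0423,0,0,0,0,0],[-0.0276,-0.0423,0,0,0,0,0],[-0.0276,-0.0423,0,0,0,0,0],[-0.0276,-0.0423,0,0,0,0,0],[0,0,0,0,0,0,0],[0,0,0,0,0,0,0]]]'
cat > st.py <<'E'
from h import *
s=monitor.sense(); c=np.array([.6644,.2139]); ax=np.array([.99785,-.06555]); la=np.array([.06555,.99785])
p=s['tcp_pos']; M=R.from_quat(s['tool_rot']).as_matrix()
print('t',s['t'],'d',(p[:2]-c)@ax,'l',(p[:2]-c)@la,'z',p[2],'yaw',np.degrees(np.arctan2(M[1,0],M[0,0])),'F',s['force'],'gap',s['finger_gap'])
E
python3 st.py
```

```text
t: 1.6
tcp_pos: [0.4252, 0.2294, 0.245]
tool_rot: [0.034, 0.999, 0.0, -0.001]
force: [-0.3, 0.6, -0.8]
finger_gap: -0.0
gripper_force: 0.0
t 1.6 d -0.2397463516797767 l -0.00019869735875482976 z 0.2450409614783117 yaw 176.07847946317938 F [-0.29589243  0.64744626 -0.79378307] gap -0.00017978214459181158
```

```bash
python3 -m pendant '[[[0,0,0.0412,0,0,0,0],[0,0,0.0412,0,0,0,0],[0,0,0.0412,0,0,0,0],[0,0,0.0412,0,0,0,0],[0,0,0.0412,0,0,0,0],[0,0,0,0,0,0,0],[-0.02,0,0,0,0,0,0],[-0.02,0,0,0,0,0,0],[0,0,0,0,0,0,0],[0,0,0,0,0,0,0]]]'
python3 st.py; python3 -c "
from h import *
snap('side','pics/s1.png')"
```

```text
t: 2.6
tcp_pos: [0.4566, 0.2287, 0.0816]
tool_rot: [0.033, 0.999, 0.0, 0.0]
force: [0.1, 0.7, 0.2]
finger_gap: -0.004
gripper_force: 0.0
t 2.6 d -0.20828181571875315 l 0.001145948455233763 z 0.08162844548900265 yaw 176.2741740524186 F [0.10091315 0.7238882  0.2160766 ] gap -0.0036135692443243226
```

View pics/s1.png

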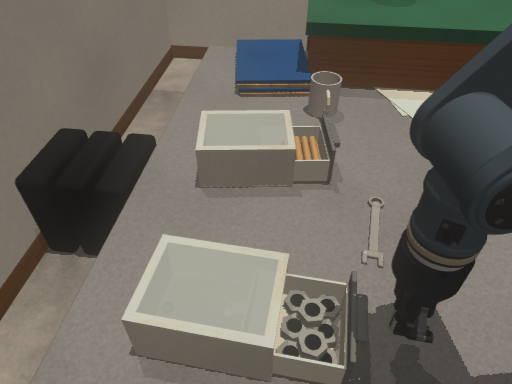

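The shut fingers, at about (410,330), stand square in front of the nut tab at (362,317). Next I push, then check.

```bash
python3 -m pendant '[[[-0.0125,0,0.005,0,0,0,0],[-0.0125,0,0,0,0,0,0],[-0.0125,0,0,0,0,0,0],[-0.0125,0,0,0,0,0,0],[-0.0125,0,0,0,0,0,0],[-0.0125,0,0,0,0,0,0],[-0.0125,0,0,0,0,0,0],[-0.0125,0,0,0,0,0,0],[-0.0125,0,0,0,0,0,0],[-0.0125,0,0,0,0,0,0],[0,0,0,0,0,0,0],[0,0,0,0,0,0,0]]]'
python3 st.py
```

```text
t: 3.85
tcp_pos: [0.5575, 0.2213, 0.0766]
tool_rot: [0.033, 0.999, 0.0, 0.001]
force: [-0.3, 0.0, -0.8]
finger_gap: -0.0
gripper_force: 0.0
t 3.85 d -0.10710535199480964 l 0.000360166478594217 z 0.07655599504942377 yaw 176.21693632165142 F [-0.29306029  0.00261668 -0.7718486 ] gap -9.917853753576985e-05
```

```bash
python3 -m pendant '[[[-0.0063,0,0,0,0,0,0],[-0.0063,0,0,0,0,0,0],[-0.0063,0,0,0,0,0,0],[-0.0063,0,0,0,0,0,0],[0,0,0,0,0,0,0],[0,0,0,0,0,0,0]]]'
python3 st.py; python3 -c "
from h import *
snap('side','pics/s2.png')"
```

```text
t: 4.45
tcp_pos: [0.5763, 0.22, 0.0762]
tool_rot: [0.033, 0.999, -0.0, -0.001]
force: [-1.9, 0.8, -0.7]
finger_gap: -0.003
gripper_force: 1.1
t 4.45 d -0.08828038718976082 l 0.0003275342426424885 z 0.0762006799715055 yaw 176.24389586595726 F [-1.88679231  0.75586768 -0.70604692] gap -0.003102788084212071
```

View pics/s2.png

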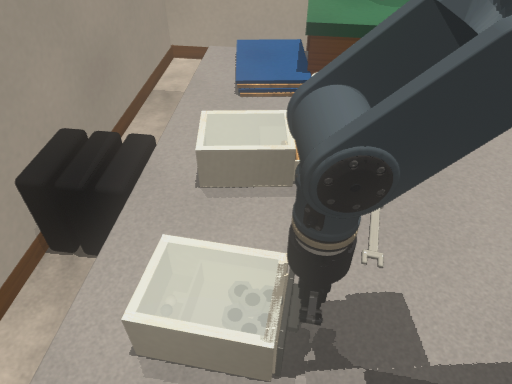

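The drawer is almost in: its panel is at about (283,310), close to the shell's front edge, and the fingers are at about (312,310). I keep pushing in small steps until the hard stop shows in the force.

```bash
python3 -m pendant '[[[-0.005,0,0,0,0,0,0],[-0.005,0,0,0,0,0,0],[0,0,0,0,0,0,0],[0,0,0,0,0,0,0]]]'
python3 st.py
```

```text
t: 4.9
tcp_pos: [0.5862, 0.2196, 0.0767]
tool_rot: [0.033, 0.999, 0.0, 0.001]
force: [-0.6, -0.6, -0.3]
finger_gap: -0.003
gripper_force: 0.2
t 4.9 d -0.07844876786004673 l 0.000529614603676671 z 0.07666851026314601 yaw 176.21605177636667 F [-0.64144042 -0.58075513 -0.34653131] gap -0.0033987964428228404
```

```bash
python3 -m pendant '[[[-0.0038,0,0,0,0,0,0],[-0.0038,0,0,0,0,0,0],[0,0,0,0,0,0,0],[0,0,0,0,0,0,0]]]'
python3 st.py
```

```text
t: 5.3
tcp_pos: [0.5862, 0.2195, 0.0765]
tool_rot: [0.033, 0.999, -0.0, -0.005]
force: [-10.1, 1.8, 7.1]
finger_gap: 0.002
gripper_force: 5.3
t 5.3 d -0.07838210494978236 l 0.00046492216113102323 z 0.07651884990462648 yaw 176.23810474652535 F [-10.11147051   1.84735903   7.13826869] gap 0.0022329357913434154
```

The arm met the hard stop: force rose to about 10 N with no motion. Now I back off and check.

```bash
python3 -m pendant '[[[0.01,0,0,0,0,0,0],[0.03,0,0,0,0,0,0],[0.04,0,0,0,0,0,0],[0.04,0,0,0,0,0,0],[0,0,-0.05,0,0,0,0],[0,0,-0.05,0,0,0,0],[0,0,-0.05,0,0,0,0],[0.04,0.04,0,0,0,0,0],[0,0.06,0,0,0,0,0],[0,0.06,0,0,0,0,0],[0,0.06,0,0,0,0,0],[0,0,0,0,0,0,0],[0,0,0,0,0,0,0]]]'
python3 st.py; python3 - <<'E'
from h import *
s=snap('top','pics/t2.png'); P=cloud(s)
for nm,(u0,u1,v0,v1),c,ax in (('nut',(120,210,120,285),(.6644,.2139),(.99785,-.06555)),('dow',(295,395,105,265),(.68248,-.18872),(.98975,.14278))):
    Q=P[v0:v1,u0:u1].reshape(-1,3); c=np.array(c);ax=np.array(ax);la=np.array([-ax[1],ax[0]])
    d=(Q[:,:2]-c)@ax;l=(Q[:,:2]-c)@la
    k=(Q[:,2]>.07)&(Q[:,2]<.095)&(abs(l)<.03)&(d<-.04)&(d>-.26); print(nm,k.sum(),np.percentile(d[k],[1,3,10]))
E
```

```text
t: 6.6
tcp_pos: [0.4752, 0.4043, 0.1966]
tool_rot: [0.032, 0.999, 0.0, 0.001]
force: [-0.7, -1.4, -0.3]
finger_gap: -0.0
gripper_force: 0.0
t 6.6 d -0.20132384471114398 l 0.17760781165547387 z 0.19657164107954334 yaw 176.3665210266237 F [-0.67182982 -1.37992919 -0.25847605] gap -0.00015830954498857397
nut 245 [-0.06806841 -0.06788638 -0.06675787]
dow 313 [-0.15755474 -0.15704124 -0.15527231]
```

View pics/t2.png

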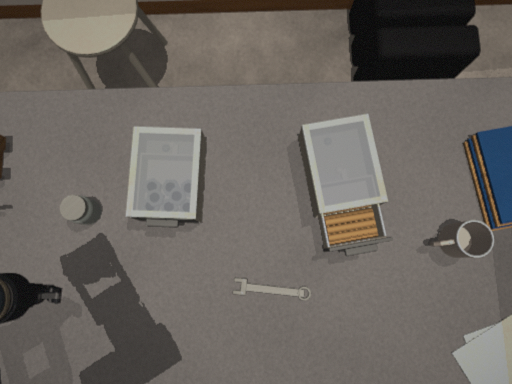

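The nut drawer is home: its tab, at about (162,223), stands about 18 mm out of the shell. The dowel drawer, with its tab at (360,250), has not moved, and the arm is clear of everything.

```bash
python3 -c "
from station import job
print(job.sign_off())"
```

```text
the job is handed in; nothing more can be done
None
```

I pushed the nut drawer fully home against its hard stop, and it stayed shut after I backed off. The dowel drawer is where it started, the arm is clear of everything, and I handed the job in at about 6.6 s on the robot's clock.

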